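# Bring the tall vial to the reader and shade it

## Task

Turn the four-armed vial carousel, by pushing on the side of its arms with a fingertip, until the tall vial stands centred in front of the reader's window. Then, with a fingertip, push the swinging shade arm fully home so that its round black end covers that vial. Do not touch, lift or pick up any of the vials, leave the other things on the bench alone, and finish clear of everything.

Things in the scene. Friction and masses are not known exactly. Their poses are not given: they have to be found in the camera images.
- carousel: Flat four-armed aluminium wheel on a white base plate (plate top 12 mm above the table). Origin on its upright axis, 12 mm above the table; frame turns with it. Arms along its +x (tall vial), +y, -y (short vials), -x (empty cup): 16 mm wide, flat sides, 42-62 mm above the table, from hub (36 mm wide, top 76 mm) to cup. Turns both ways endlessly; friction 0.05 N m holds it where left.
- empty_cup (a point): Centre of the floor of the empty cup on the carousel's -x arm, 95 mm from the axis, 20 mm above the table. All four cups are alike: black, 32 mm outer diameter, centre 95 mm from the axis, hung below the arms, 15 to 48 mm above the table.
- tall_vial: Closed glass vial, 22 mm in diameter and 70 mm tall with a steel cap of the same width, 20 mm long; it stands loosely (1.5 mm play all round) in the cup of one carousel arm, and its top is 90 mm above the table. Origin: centre of its underside. The vial to be read, on the carousel's +x arm.
- short_vial_a: Closed glass vial, 22 mm in diameter and 40 mm tall with a wide flat steel cap, 30 mm in diameter, 10 mm thick; it stands loosely (1.5 mm play all round) in the cup of one carousel arm, and its top is 60 mm above the table. Origin: centre of its underside. On the carousel's +y arm.
- short_vial_b: Closed glass vial, 22 mm in diameter and 40 mm tall with a wide flat steel cap, 30 mm in diameter, 10 mm thick; it stands loosely (1.5 mm play all round) in the cup of one carousel arm, and its top is 60 mm above the table. Origin: centre of its underside. On the carousel's -y arm.
- reading_spot (a point): Fixed point before the middle of the reader's window, where the tall vial's underside belongs: 95 mm from the carousel axis, 20 mm above the table. The reader is a white block (60 mm thick, 90 mm wide, top 95 mm above the table) on the base plate; its window faces the axis, 38 mm beyond this point.
- shade_pivot (a point): Upright hinge axis of the shade arm, at the arm's mid height, 119 mm above the table, on a steel post 22 mm in diameter. It is 125 mm from the reading spot, to its left seen from the carousel axis.
- shade_tip (a point): Centre of the round black end (40 mm in diameter) of the shade arm, 125 mm from shade_pivot. The arm is a level aluminium bar, 16 mm wide, 112 to 126 mm above the table, so it swings above all vials.
- shade (a joint): Angle of the shade arm in rad: 0 is home at its stop, black end over the reading spot; it grows to 1.75 as it swings open, clockwise seen from above. Starts open (above 1). To close, push it anticlockwise seen from above, so that it sweeps over the carousel towards the reader. Friction 0.03 N m holds it where left.
- beaker: Glass beaker, 68 mm in diameter, 85 mm tall, loose beside the base plate; leave alone. Origin: centre of its underside.
- jar: Amber glass jar with a steel lid, 52 mm in diameter, 65 mm tall, loose beside the base plate; leave alone. Origin: centre of its underside.
- dishes: Stack of four clear dishes (one piece), 88 mm in diameter, 60 mm tall, loose beside the base plate; leave alone. Origin: centre of its underside.
- tube_cap: Steel tube cap, 20 mm in diameter, 24 mm tall, standing loose on a corner of the base plate; leave alone. Origin: centre of its underside.
- wash_bottle: Clear plastic bottle with a white cap, 68 mm in diameter, 170 mm tall, at the left of the table; leave alone. Origin: centre of its underside.

How it is judged:
On the way, in this order (a step that is already met when the one before it is completed fails the run):
1. the tall vial stands centred in front of the window, the carousel at rest, the shade arm still open (horizontal distance between tall_vial and reading_spot below 0.01 m and angular speed of carousel below 0.1 rad/s and value of joint shade above 0.8 rad), for 0.3 s.
2. the shade arm is home over the vial, which still stands before the window (horizontal distance between tall_vial and reading_spot below 0.01 m and value of joint shade below 0.08 rad), for 0.2 s.
At the end, for the whole second after the job is handed in: The tall vial's axis is within 10 mm (horizontally) of the reading spot, the shade arm within 0.08 rad of its stop, the carousel at rest, and all three vials still stand in their cups (upright within 0.25 rad, raised less than 5 mm) (all of step 2 and angular speed of carousel below 0.1 rad/s and z of each of tall_vial, short_vial_a, short_vial_b in the frame of carousel below 0.013 m and angle between each of tall_vial, short_vial_a, short_vial_b's own z axis and vertical below 0.25 rad); the robot touches nothing.
It fails at once if a vial is touched by the robot (over 1 N) (contact force between any of the fingers, the arm and tall_vial above 1 N or contact force between any of the fingers, the arm and short_vial_a above 1 N or contact force between any of the fingers, the arm and short_vial_b above 1 N).
It fails at once if a vial is lifted more than 10 mm in its cup or tips over (z of any of tall_vial, short_vial_a, short_vial_b in the frame of carousel above 0.018 m or angle between any of tall_vial, short_vial_a, short_vial_b's own z axis and vertical above 0.5 rad).
It fails at once if another thing on the bench is moved more than 20 mm (distance of any of beaker, jar, dishes, tube_cap, wash_bottle from where it was at the start of the episode above 0.02 m).
It also fails if it takes over 58 s, if anything falls off the work surface, if the arm or the gripper's body presses on something with over 40 N, if the wrist force passes 120 N, or if a joint passes its speed limit or range.

## Robot

A 6-joint arm with a two-finger parallel gripper is mounted at the origin on the work surface. World frame = base frame: x ahead of the robot, y to its left, z up, the work surface at z = 0. Lengths are in m, angles in rad, forces in N, time in s.
With the tool pointing down it reaches from about 0.25 to 0.775 m from the base axis. Payload 4 kg.
Tool frame: the origin (TCP) lies on the centre line of the jaws, within the pads' length; the fingertips stand 8 mm ahead of it and the grasp point (between the pads) lies 11 mm behind it; z points along the fingers, y is the direction in which the jaws open and shut (so a half turn about z gives the same grasp; the last joint's range is limited). The gripper opens to 94 mm and grips with 3 to 60 N. Pads are 16 mm wide; open, the fingers measure 119 mm over their backs; the gripper's body (75 mm by 177 mm) begins 78 mm behind the grasp point.
Start: joints at [-0.103, 0.087, 1.371, -0, 1.684, -0.103], TCP at [0.55, -0, 0.214] pointing down, gripper open.
Joint ranges: [-3.1, 3.1], [-0.76, 2.03], [0.27, 2.55], [-1.08, 4.22], [0.17, 2.65], [-2.57, 2.57]. Speed limits (rad/s): [2.79, 2.79, 3.14, 3.14, 3.14, 3.14].

## Interface

Orientations are given as [roll, pitch, yaw] about the fixed x, y, z axes, in that order (R = Rz(yaw) Ry(pitch) Rx(roll)).
In Python, from bench import robot gives the robot as it stands.
- The arm moves only by the shell command python3 -m crank 'ROWS' [OPENING]. ROWS is JSON, a list of rows, each a list of 4 numbers: the shift along the tool's x, y, z scaled (see below), then the turn about the tool's z scaled (see below). A call has exactly 10 rows; each row shifts and turns the commanded pose from where the row before left it, along the tool's axes as they then stand; what a row does not reach is not made up. The controller multiplies each number of a shift by 0.2 m and each number of a turn by pi/2 rad. A row lasts 1/8 s, in which the tool goes at most 62.5 mm and 10.7 degrees, less where a joint would pass 70% of its speed; a pose out of reach is approached as far as the arm can. A call with a number of a shift or a turn outside -1 to 1 is refused whole. A call with a gripper value outside its range is refused whole. OPENING is the gripper command: -1 is fully open, 1 is shut, values between are in proportion, set as the call begins (- or left out, the last holds). The fingers move at their own pace and stop on an object; the grip force is fixed at half the most. Time passes only in rows, so rows that do not move let the fingers close, or fill a call up. It gives the time, the measured TCP pose, the force and the opening at its end, in the units of the state.
- robot.get_obs(): the state, without advancing time (a new reading comes with each control period).
- robot.snapshot(name): name is "scene" or "side" or "wrist"; returns (picture, depth): 420x560x3 uint8, red, green, blue; 420x560 float32, m along the optical axis (not along the pixel's ray), 0 where there is no reading.
- robot.camera_params(name): a dict with "fx", "fy", "cx", "cy" (pixels), "world_from_camera" (4x4, takes a point from camera to world coordinates). Camera axes: x right, y down, z forward; pixel columns grow to the right and rows downward; lengths in m; the calibration is good to about 2 mm. A picture is of the moment at which its call begins: read the wrist's pose just before it. camera_params takes no time and is no camera call; for the wrist camera it gives the pose at the moment of the call.
- robot.close_job(): hands the job in, once; it reports no verdict.
The state is a dict: "time": time; "joint_positions": joint angles; "qvel": joint speeds; "joint_torque": joint torques, N m; "tool_pos": TCP position; "ee_rot": TCP orientation; "wrist_force": force on the tool from outside, world axes, zero at the start; "wrist_torque": the same for the moment, N m; "width": finger opening in m.
Only numpy, scipy, OpenCV 4.12 (cv2) and the standard library are available. Lean on these libraries where they do the work, as an engineer would, in place of code of your own. Each camera call takes 0.05 s, during which the arm holds its last target.

## Working session

There is one attempt and no reset: what is moved stays moved. The work goes in short steps, Python scripts to look and compute and a shell command to move; the robot and the scene stay as the last step left them, time stands still between calls to the robot, and variables do not carry over. Pictures are saved under pics/ and viewed, and the job is handed in when it is done.

```bash
ls; mkdir -p pics; python3 - <<'E'
from bench import robot
import cv2,numpy as np
print(robot.get_obs())
for n in("scene","side","wrist"):
    p=robot.camera_params(n);print(n,p)
    im,d=robot.snapshot(n);cv2.imwrite(f"pics/{n}0.png",im[...,::-1]);np.savez(f"pics/{n}0.npz",im=im,d=d,K=[p[k] for k in("fx","fy","cx","cy")],T=p["world_from_camera"])
E
```

```text
pics
{'time': 0.0, 'joint_positions': array([-1.03109103e-01,  8.79062537e-02,  1.37224659e+00, -1.70158375e-05,
        1.68360725e+00, -1.03097138e-01]), 'qvel': array([ 0.00015575, -0.00098621,  0.00296911,  0.00055372, -0.00098882,
        0.00184458]), 'joint_torque': array([ 1.28542815e-03, -3.40182602e+01, -3.02423716e+01,  7.18220207e-02,
        3.29729996e-02, -1.13141955e-04]), 'tool_pos': array([5.49461736e-01, 4.02473960e-05, 2.12334702e-01]), 'ee_rot': array([-3.13943498e+00, -2.06238918e-04,  1.57078224e+00]), 'wrist_force': array([-0.0518767 ,  0.25206366, -0.26555136]), 'wrist_torque': array([-0.00293079,  0.00216942,  0.02890484]), 'width': 0.09375837645939858}
scene {'fx': 467.0980042212631, 'fy': 467.0980042212631, 'cx': 282.20493173550324, 'cy': 203.90113172343095, 'world_from_camera': array([[ 1.23847520e-01,  5.14770369e-01, -8.48335581e-01,
         1.43715646e+00],
       [ 9.92279714e-01, -5.86123679e-02,  1.09295748e-01,
         1.42347823e-03],
       [ 6.53925506e-03, -8.55322195e-01, -5.18055191e-01,
         6.06264352e-01],
       [ 0.00000000e+00,  0
[... 299 characters left out ...]
.03918467e-01, -5.61055427e-01,
         7.47830394e-01],
       [-1.07377004e-04, -6.80683588e-01, -7.32577533e-01,
         9.26728966e-01],
       [ 0.00000000e+00,  0.00000000e+00,  0.00000000e+00,
         1.00000000e+00]])}
wrist {'fx': 318.7934705227561, 'fy': 318.7934705227561, 'cx': 281.21706036928293, 'cy': 204.5687141835185, 'world_from_camera': array([[ 9.99999250e-01,  2.12055351e-04, -1.20654032e-03,
         5.49690343e-01],
       [-7.76335629e-05, -9.71954343e-01, -2.35169617e-01,
         6.75526184e-02],
       [-1.22257108e-03,  2.35169534e-01, -9.71953597e-01,
         3.83326910e-01],
       [ 0.00000000e+00,  0.00000000e+00,  0.00000000e+00,
         1.00000000e+00]])}
```

View pics/scene0.png

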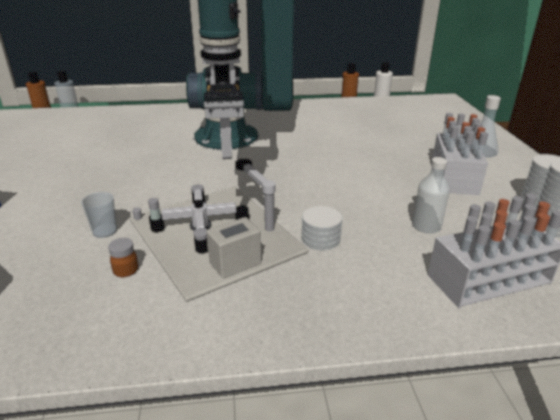

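View pics/side0.png

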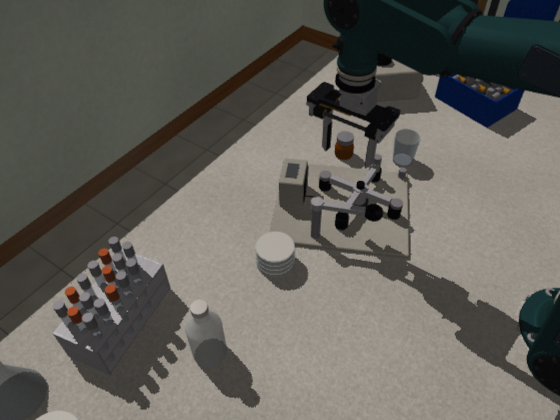

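View pics/wrist0.png

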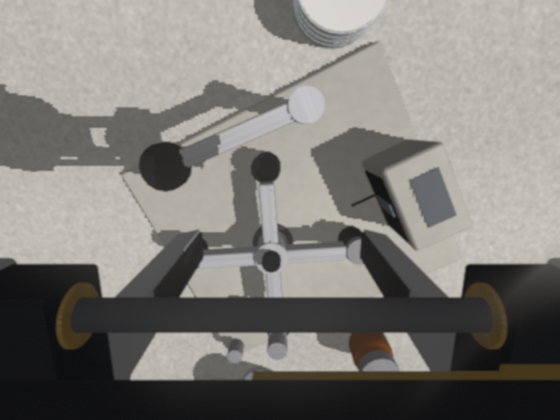

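```bash
python3 - <<'E'
import cv2
a=cv2.imread("pics/side0.png")[110:260,250:440];cv2.imwrite("pics/sidez.png",cv2.resize(a,None,fx=4,fy=4,interpolation=2))
a=cv2.imread("pics/scene0.png")[150:290,90:310];cv2.imwrite("pics/scenez.png",cv2.resize(a,None,fx=3.6,fy=3.6,interpolation=2))
E
```

```text
(no output)
```

View pics/sidez.png

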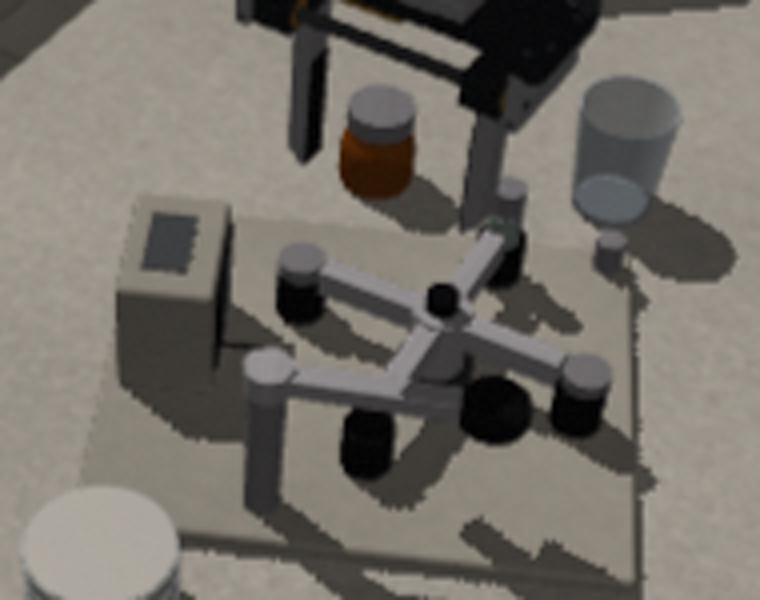

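View pics/scenez.png

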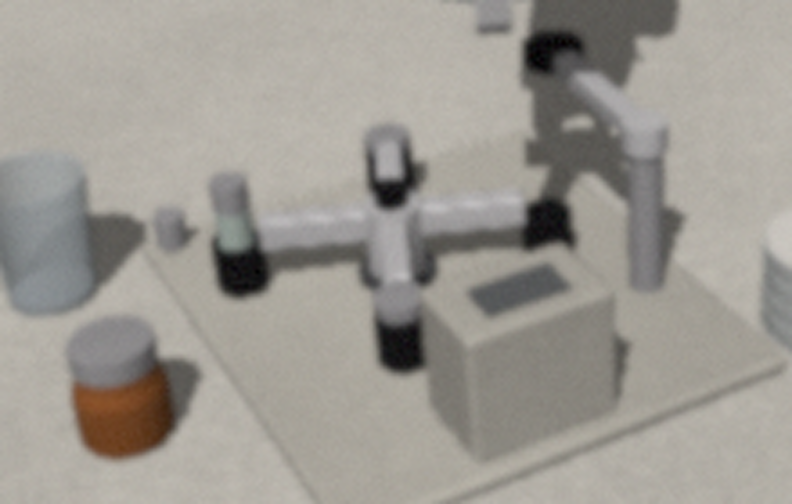

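```bash
cat > h.py <<'E'
import numpy as np,cv2
def load(n):
    f=np.load(f"pics/{n}.npz");return f["im"],f["d"],f["K"],f["T"]
def ray(u,v,K,T,z):
    d=T[:3,:3]@np.array([(u-K[2])/K[0],(v-K[3])/K[1],1]);o=T[:3,3];return o+d*(z-o[2])/d[2]
def pt(u,v,K,T,D):
    d=D[int(round(v)),int(round(u))];return T[:3,:3]@(d*np.array([(u-K[2])/K[0],(v-K[3])/K[1],1]))+T[:3,3]
def proj(p,K,T):
    c=T[:3,:3].T@(np.array(p)-T[:3,3]);return K[0]*c[0]/c[2]+K[2],K[1]*c[1]/c[2]+K[3]
def cloud(D,K,T):
    v,u=np.mgrid[:D.shape[0],:D.shape[1]];P=np.stack([(u-K[2])/K[0]*D,(v-K[3])/K[1]*D,D],-1)@T[:3,:3].T+T[:3,3];P[D==0]=np.nan;return P
E
python3 - <<'E'
from h import *
np.set_printoptions(precision=4,suppress=True)
im,D,K,T=load("wrist0")
for n,u,v in [("hub knob",270,261),("empty",265,167),("pivot",307,104),("tip",165,166),("armR",320,250),("armL",225,257),("armU",267,210),("capR",356,250),("tall cap",277,342),("tubecap",235,345),("plate",420,120),("jar",375,365),("winline",360,200)]:
    print(n,pt(u,v,K,T,D))
P=cloud(D,K,T)
m=(abs(P[...,2]-.095)<.004)&(P[...,0]>.58)&(P[...,1]>.0);m[:, :350]=0;m[260:]=0
c,_=cv2.findContours(m.astype(np.uint8),0,1);c=max(c,key=cv2.contourArea)
r=cv2.boxPoints(cv2.minAreaRect(c));print(cv2.contourArea(c),[ray(*q,K,T,.095) for q in r])
# shade level
m=(abs(P[...,2]-.124)<.008)&(P[...,1]>.05);
uu=np.argwhere(m);print(uu.min(0),uu.max(0),P[m].min(0),P[m].max(0))
# side view
im,D,K,T=load("side0")
for n,u,v in [("pivot",250+268/4,110+362/4),("tip",250+496/4,110+405/4),("tallcap",250+512/4,110+186/4),("hub",250+443/4,110+295/4),("capnear reader",250+300/4,110+255/4),("capR",250+585/4,110+365/4),("dish",275,240),("jar",345,137),("beaker",406,138),("readertop",250+172/4,110+245/4)]: print(n,pt(u,v,K,T,D))
E
```

```text
hub knob [ 0.5377 -0.0672  0.0755]
empty [0.5307 0.0236 0.0194]
pivot [0.5691 0.085  0.1278]
tip [0.4552 0.0372 0.1251]
armR [ 0.591  -0.0607  0.0613]
armL [ 0.4886 -0.0685  0.062 ]
armU [ 0.5345 -0.0158  0.0628]
capR [ 0.63   -0.061   0.0603]
tall cap [ 0.5449 -0.1526  0.0904]
tubecap [ 0.4898 -0.2044  0.0274]
plate [ 0.7105  0.0759 -0.0002]
jar [ 0.6587 -0.2018  0.0657]
winline [ 0.6431 -0.0165  0.0127]
3322.0 [array([0.6374, 0.0352, 0.095 ]), array([0.692 , 0.0562, 0.095 ]), array([0.7195, 0.0013, 0.095 ]), array([ 0.6628, -0.0218,  0.095 ])]
[ 86 144] [150 324] [0.4398 0.05   0.1161] [0.5823 0.0981 0.1296]
pivot [0.5662 0.0851 0.131 ]
tip [0.45   0.0378 0.1255]
tallcap [ 0.5433 -0.17    0.0857]
hub [ 0.5363 -0.0702  0.0738]
capnear reader [ 0.6336 -0.0644  0.0598]
capR [ 0.4435 -0.0801  0.0588]
dish [0.6118 0.1821 0.0607]
jar [ 0.6641 -0.2163  0.0621]
beaker [ 0.528  -0.3112  0.0576]
readertop [0.6853 0.003  0.0928]
```

```bash
python3 - <<'E'
from h import *
np.set_printoptions(precision=4,suppress=True)
for n in("wrist0","side0","scene0"):
    im,D,K,T=load(n);P=cloud(D,K,T)
    m=(abs(P[...,2]-.095)<.006)&(P[...,0]>.62)&(P[...,0]<.76)&(P[...,1]>-.06)&(P[...,1]<.08)
    c,_=cv2.findContours(m.astype(np.uint8),0,1);c=max(c,key=cv2.contourArea)
    W=np.array([ray(*q[0],K,T,.095)[:2] for q in c],np.float32)
    b=cv2.minAreaRect(W);print(n,b,cv2.boxPoints(b).tolist(), cv2.approxPolyDP(W.reshape(-1,1,2),.008,True)[:,0].tolist())
im,D,K,T=load("wrist0")
a=im[60:400,120:500,::-1];cv2.imwrite("pics/wz.png",cv2.resize(a,None,fx=1.75*1.2,fy=1.75,interpolation=2))
E
```

```text
wrist0 ((0.6845247149467468, 0.00420641154050827), (0.05957775563001633, 0.08975815027952194), 26.16402816772461) [[0.6379990577697754, 0.03135178983211517], [0.6775772571563721, -0.04920932650566101], [0.7310503721237183, -0.022938966751098633], [0.6914721727371216, 0.05762214958667755]] [[0.6911938190460205, 0.05497323349118233], [0.6398442983627319, 0.029137583449482918], [0.6791560649871826, -0.047204889357089996], [0.7296575307846069, -0.023011544719338417]]
side0 ((0.6815800070762634, 0.00722348690032959), (0.05999969318509102, 0.09452253580093384), 25.90970230102539) [[0.6339446306228638, 0.03662567585706711], [0.6752465963363647, -0.04839581251144409], [0.7292153835296631, -0.02217870205640793], [0.6879134178161621, 0.06284278631210327]] [[0.7254807353019714, -0.02069268189370632], [0.6884554624557495, 0.057466648519039154], [0.6398857235908508, 0.036391351372003555], [0.6763477921485901, -0.04541118070483208]]
scene0 ((0.6904323101043701, 0.003276139497756958), (0.06719134747982025, 0.09282349795103073), 26.166902542114258) [[0.6398127675056458, 0.03011602908372879], [0.6807467341423035, -0.05319429188966751], [0.7410518527030945, -0.023563750088214874], [0.7001178860664368, 0.05974657088518143]] [[0.6422937512397766, 0.030391111969947815], [0.6800316572189331, -0.047043297439813614], [0.7381935119628906, -0.022741636261343956], [0.698498010635376, 0.05400065332651138]]
```

View pics/wz.png

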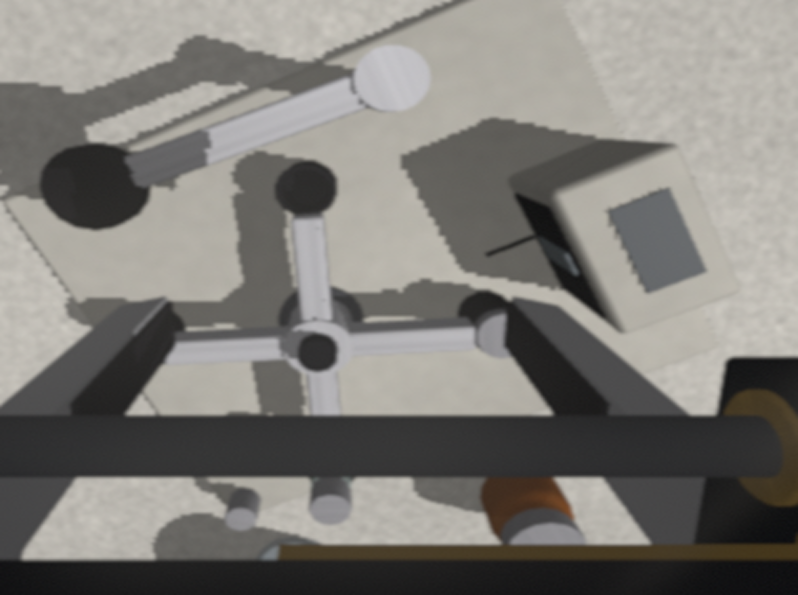

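```bash
cat >> h.py <<'E'
AX=np.array([.538,-.0675]); RD=26.1
def carousel(n,ax=AX):
    im,D,K,T=load(n);P=cloud(D,K,T)
    q=P[...,:2]-ax;r=np.hypot(q[...,0],q[...,1]);m=(abs(P[...,2]-.061)<.006)&(r>.022)&(r<.075)
    a=np.angle(np.mean(np.exp(4j*np.arctan2(q[m][:,1],q[m][:,0]))))/4
    out=[]
    for k in range(4):
        d=np.array([np.cos(a+k*np.pi/2),np.sin(a+k*np.pi/2)]);t=q[m]@d;s=q[m]@np.array([-d[1],d[0]])
        g=(t>.022)&(abs(s)<.012)
        if g.sum()>20: c=np.polyfit(t[g],s[g],1);out.append((round(np.degrees(a)+90*k,1),int(g.sum()),round(np.degrees(c[0]),1),round(c[1]*1000,1),round(1000*np.median(s[g]),1)))
    print(n,out)
E
python3 -c "
from h import *
for n in('wrist0','side0','scene0'):carousel(n)"
```

```text
wrist0 [(np.float64(3.6), 753, np.float64(0.0), np.float64(-0.4), np.float64(-0.2)), (np.float64(93.6), 751, np.float64(0.0), np.float64(-0.8), np.float64(-0.8)), (np.float64(183.6), 727, np.float64(0.1), np.float64(0.5), np.float64(0.4)), (np.float64(273.6), 317, np.float64(0.7), np.float64(0.5), np.float64(0.9))]
side0 [(np.float64(3.6), 127, np.float64(0.5), np.float64(0.2), np.float64(1.4)), (np.float64(93.6), 89, np.float64(-2.1), np.float64(4.2), np.float64(2.4)), (np.float64(183.6), 135, np.float64(-0.3), np.float64(-0.1), np.float64(-0.6)), (np.float64(273.6), 97, np.float64(2.3), np.float64(-5.1), np.float64(-3.5))]
scene0 [(np.float64(3.6), 100, np.float64(0.0), np.float64(-1.9), np.float64(-2.0)), (np.float64(93.6), 164, np.float64(1.0), np.float64(-4.5), np.float64(-5.3)), (np.float64(183.6), 59, np.float64(-0.9), np.float64(2.5), np.float64(1.6)), (np.float64(273.6), 169, np.float64(0.3), np.float64(3.7), np.float64(5.9))]
```

```bash
python3 -m crank '[[0,0,0,0],[0,0,0,0],[0,0,0,0],[0,0,0,0],[0,-0.1,0,0],[0,-0.1,0,0],[0,-0.1,0,0],[0,0,0,0],[0,0,0,0],[0,0,0,0]]' 1; python3 - <<'E'
from bench import robot
import cv2,numpy as np
for n in("wrist",):
    p=robot.camera_params(n);im,d=robot.snapshot(n);cv2.imwrite(f"pics/{n}1.png",im[...,::-1]);np.savez(f"pics/{n}1.npz",im=im,d=d,K=[p[k] for k in("fx","fy","cx","cy")],T=p["world_from_camera"])
from h import *
carousel("wrist1")
E
```

```text
time: 1.4
tool_pos: [0.4906, -0.0, 0.2134]
ee_rot: [3.142, -0.0, 1.571]
wrist_force: [-0.0, -0.4, -0.4]
width: 0.001
wrist1 [(np.float64(3.4), 752, np.float64(0.3), np.float64(-0.4), np.float64(0.2)), (np.float64(93.4), 757, np.float64(0.3), np.float64(-0.1), np.float64(0.2)), (np.float64(183.4), 32, np.float64(228.5), np.float64(-187.3), np.float64(0.6))]
```

View pics/wrist1.png

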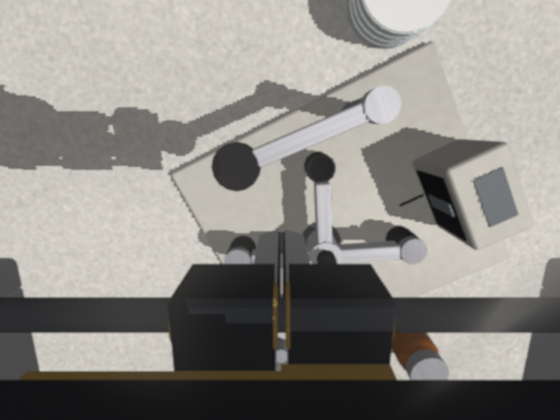

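```bash
python3 -m crank '[[-0.07,0,0,0],[-0.08,0,0,0],[-0.07,0,0,0],[0,0,0.15,0],[0,0,0.15,0],[0,0,0.15,0],[0,0,0.15,0],[0,0,0.1,0],[0,0,0.1,0],[0,0,0,0]]'
```

```text
time: 2.7
tool_pos: [0.4885, -0.0445, 0.0518]
ee_rot: [-3.138, -0.001, 1.57]
wrist_force: [-0.3, -0.1, 0.3]
width: 0.0004
```

```bash
python3 -m crank '[[-0.025,0,0,0],[-0.02,0,0,0],[-0.026,-0.008,0,-0.0667],[-0.026,-0.008,0,-0.0667],[-0.026,-0.008,0,-0.0667],[-0.026,-0.008,0,-0.0667],[-0.026,-0.008,0,-0.0667],[-0.026,-0.008,0,-0.0667],[0,0,0,0],[0,0,0,0]]'
cat > look.py <<'E'
import sys
from bench import robot
from h import *
def grab(n,tag):
    p=robot.camera_params(n);im,d=robot.snapshot(n);cv2.imwrite(f"pics/{n}{tag}.png",im[...,::-1]);np.savez(f"pics/{n}{tag}.npz",im=im,d=d,K=[p[k] for k in("fx","fy","cx","cy")],T=p["world_from_camera"])
t=sys.argv[1]
for n in sys.argv[2:]:
    grab(n,t);carousel(n+t)
o=robot.get_obs();print(o["joint_positions"].round(2))
q=o["tool_pos"][:2]-AX;print("finger r,ang",np.hypot(*q),np.degrees(np.arctan2(q[1],q[0])))
E
python3 look.py 2 wrist scene
```

```text
time: 3.95
tool_pos: [0.4891, -0.0854, 0.054]
ee_rot: [3.141, 0.001, 2.198]
wrist_force: [-0.2, -0.1, 0.2]
width: 0.0009
wrist2 [(np.float64(41.0), 2856, np.float64(-0.5), np.float64(0.1), np.float64(0.0)), (np.float64(131.0), 3136, np.float64(-0.7), np.float64(1.9), np.float64(1.3))]
scene2 [(np.float64(39.5), 144, np.float64(0.8), np.float64(-4.6), np.float64(-5.3)), (np.float64(129.5), 137, np.float64(1.6), np.float64(-2.9), np.float64(-3.4)), (np.float64(219.5), 137, np.float64(-1.0), np.float64(4.3), np.float64(5.1)), (np.float64(309.5), 160, np.float64(1.3), np.float64(2.2), np.float64(5.0))]
[-0.29  0.06  1.73 -0.    1.36 -0.91]
finger r,ang 0.05212460551679638 -160.1967275463089
```

View pics/wrist2.png

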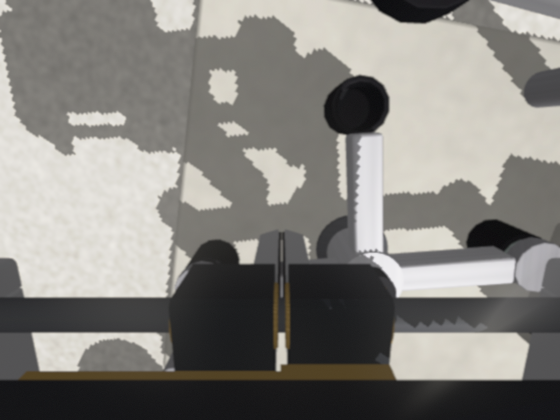

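View pics/scene2.png

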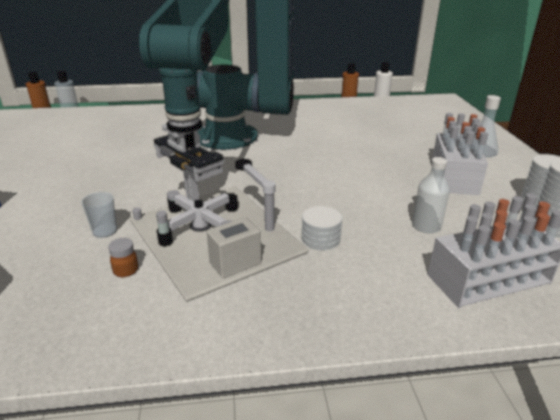

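```bash
python3 -m crank '[[-0.026,-0.009,0,-0.0667],[-0.026,-0.009,0,-0.0667],[-0.026,-0.009,0,-0.0667],[-0.026,-0.009,0,-0.0667],[-0.026,-0.009,0,-0.0667],[-0.026,-0.009,0,-0.0667],[-0.026,-0.009,0,-0.0667],[-0.026,-0.009,0,-0.0667],[-0.026,-0.009,0,-0.0667],[0,0,0,0]]'
python3 look.py 3 wrist side
```

```text
time: 5.3
tool_pos: [0.5203, -0.1212, 0.0534]
ee_rot: [-3.142, 0.0, 3.141]
wrist_force: [-0.2, 0.1, -0.2]
width: 0.0003
wrist3 [(np.float64(92.6), 2794, np.float64(-1.8), np.float64(1.2), np.float64(0.1)), (np.float64(182.6), 3186, np.float64(-2.0), np.float64(2.7), np.float64(1.0))]
side3 [(np.float64(-0.7), 125, np.float64(-0.3), np.float64(1.6), np.float64(2.3)), (np.float64(89.3), 90, np.float64(-1.8), np.float64(5.2), np.float64(4.1)), (np.float64(179.3), 133, np.float64(2.7), np.float64(-2.0), np.float64(-0.0)), (np.float64(269.3), 63, np.float64(10.5), np.float64(-9.5), np.float64(-3.0))]
[-0.33  0.14  1.64 -0.    1.36 -1.9 ]
finger r,ang 0.0565149603861698 -108.51798406170793
```

View pics/wrist3.png

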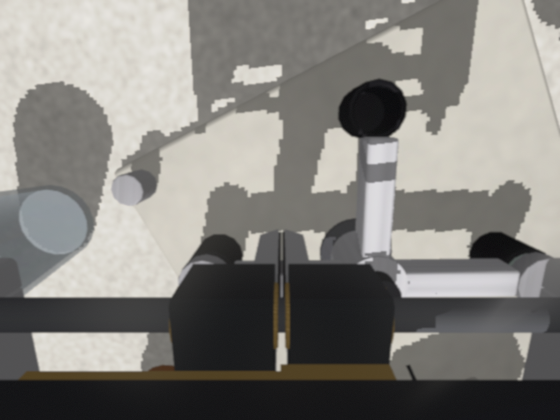

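View pics/side3.png

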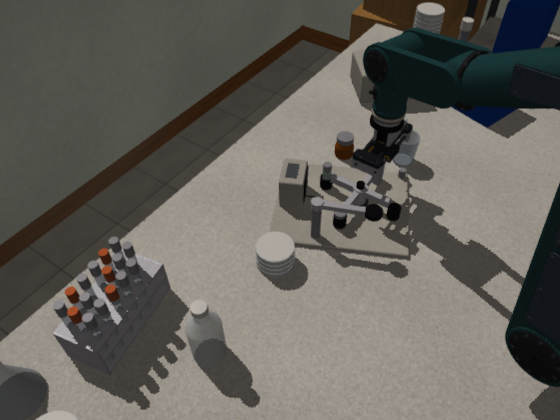

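```bash
python3 -m crank '[[-0.023,-0.005,0,-0.0556],[-0.023,-0.005,0,-0.0556],[-0.023,-0.005,0,-0.0556],[-0.0184,-0.004,0,-0.0444],[0,0,0,0],[0,0,0,0],[0,0,0,0],[0,0,0,0],[0,0,0,0],[0,0,0,0]]'
python3 look.py 4 wrist side
```

```text
time: 6.65
tool_pos: [0.5379, -0.1228, 0.0535]
ee_rot: [-3.142, 0.0, -2.809]
wrist_force: [1.0, -0.4, -0.5]
width: 0.0002
wrist4 [(np.float64(111.6), 2802, np.float64(-2.6), np.float64(2.1), np.float64(0.3)), (np.float64(201.6), 3162, np.float64(-2.4), np.float64(2.7), np.float64(0.8))]
side4 [(np.float64(18.0), 126, np.float64(1.6), np.float64(0.7), np.float64(2.4)), (np.float64(108.0), 80, np.float64(0.6), np.float64(2.7), np.float64(3.1)), (np.float64(198.0), 142, np.float64(1.4), np.float64(-1.9), np.float64(-2.5)), (np.float64(288.0), 65, np.float64(3.2), np.float64(-4.3), np.float64(-1.9))]
[-0.33  0.18  1.59  0.    1.37 -2.23]
finger r,ang 0.055249756190340234 -90.13881637407324
```

```bash
python3 - <<'E'
from h import *
import cv2
R=AX+.095*np.array([np.cos(np.radians(RD)),np.sin(np.radians(RD))]);print("R",R)
for n in("side4","scene4"):
    try: im,D,K,T=load(n)
    except Exception: continue
    P=cloud(D,K,T);m=(P[...,2]>.070)&(P[...,2]<.11)&(np.hypot(P[...,0]-R[0],P[...,1]-R[1])<.028)
    print(n,m.sum(),P[m].mean(0),P[m].min(0),P[m].max(0))
a=cv2.imread("pics/side4.png")[110:260,250:440];cv2.imwrite("pics/side4z.png",cv2.resize(a,None,fx=4,fy=4,interpolation=2))
E
```

```text
R [ 0.62331262 -0.02570578]
side4 86 [ 0.62309792 -0.03440432  0.08405984] [ 0.61404852 -0.04736521  0.07026773] [ 0.63544005 -0.02613245  0.09490977]
```

View pics/side4z.png

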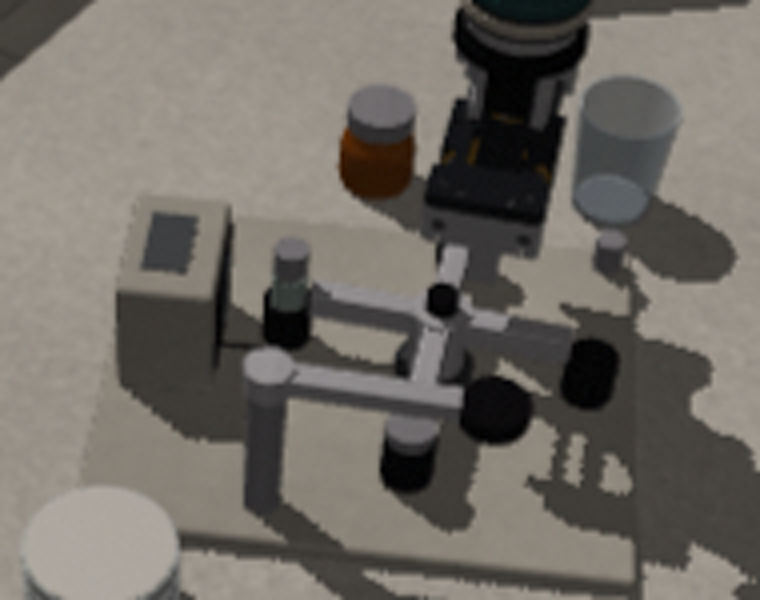

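```bash
python3 -m crank '[[-0.0145,-0.004,0,-0.0333],[-0.0145,-0.004,0,-0.0333],[0,0,0,0],[0,0,0,0],[0.03,0,0,0],[0.05,0,0,0],[0,0,-0.15,0],[0,0,-0.2,0],[0,0,-0.2,0],[0,0,-0.2,0]]'
python3 look.py 5 wrist side scene
```

```text
time: 8.0
tool_pos: [0.5285, -0.1293, 0.2048]
ee_rot: [-3.141, -0.0, -2.705]
wrist_force: [-0.4, -0.4, -0.3]
width: 0.0005
wrist5 [(np.float64(25.8), 215, np.float64(-1.7), np.float64(-1.7), np.float64(-2.5)), (np.float64(115.8), 811, np.float64(-0.8), np.float64(2.3), np.float64(1.8)), (np.float64(205.8), 863, np.float64(-0.7), np.float64(2.6), np.float64(2.0)), (np.float64(295.8), 592, np.float64(-3.0), np.float64(-1.5), np.float64(-4.5))]
side5 [(np.float64(25.6), 134, np.float64(0.3), np.float64(1.2), np.float64(2.8)), (np.float64(115.6), 77, np.float64(0.4), np.float64(1.9), np.float64(2.2)), (np.float64(205.6), 133, np.float64(-1.2), np.float64(-0.8), np.float64(-3.1)), (np.float64(295.6), 85, np.float64(0.4), np.float64(-2.6), np.float64(-2.3))]
scene5 [(np.float64(25.2), 108, np.float64(-4.5), np.float64(-1.2), np.float64(-6.3)), (np.float64(115.2), 146, np.float64(0.8), np.float64(-3.5), np.float64(-4.8)), (np.float64(205.2), 96, np.float64(-3.5), np.float64(7.6), np.float64(5.7)), (np.float64(295.2), 165, np.float64(0.3), np.float64(2.8), np.float64(4.8))]
[-0.34  0.07  1.4  -0.    1.66 -2.35]
finger r,ang 0.06271584464726758 -97.15818177721539
```

View pics/wrist5.png

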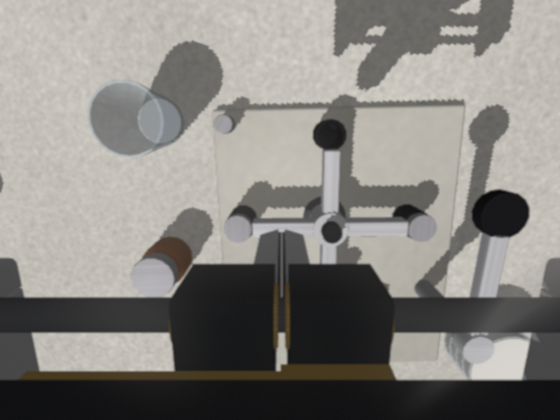

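```bash
python3 -m crank '[[-0.054,0.206,0,0],[-0.054,0.206,0,0],[-0.054,0.206,0,0],[-0.054,0.206,0,0],[-0.054,0.206,0,0],[0,0,0,0.114],[0,0,0,0.114],[0,0,0,0.114],[0,0,0,0.114],[0,0,0,0.114]]'
python3 -m crank '[[0,0,0,0.114],[0,0,0,0.114],[0,0,0,0.114],[0,0,0,0.114],[0,0,0,0],[0,0,0,0],[0,0,0,0],[0,0,0,0],[0,0,0,0],[0,0,0,0]]'
python3 look.py 6 wrist scene side
```

```text
time: 9.4
tool_pos: [0.4897, 0.0802, 0.201]
ee_rot: [-3.14, -0.003, 2.677]
wrist_force: [0.6, 0.2, -0.4]
width: 0.0005
time: 10.65
tool_pos: [0.4911, 0.0805, 0.2035]
ee_rot: [3.142, 0.0, 1.967]
wrist_force: [0.1, 0.1, 0.7]
width: 0.0003
wrist6 [(np.float64(306.7), 29, np.float64(-12.5), np.float64(8.3), np.float64(-0.8))]
scene6 [(np.float64(25.1), 109, np.float64(-4.6), np.float64(-1.1), np.float64(-6.2)), (np.float64(115.1), 151, np.float64(1.3), np.float64(-3.9), np.float64(-4.9)), (np.float64(205.1), 90, np.float64(-2.4), np.float64(6.6), np.float64(5.6)), (np.float64(295.1), 170, np.float64(0.0), np.float64(3.2), np.float64(5.1))]
side6 [(np.float64(24.8), 108, np.float64(0.4), np.float64(1.6), np.float64(2.5)), (np.float64(114.8), 79, np.float64(1.2), np.float64(1.9), np.float64(2.7)), (np.float64(204.8), 135, np.float64(0.4), np.float64(-1.5), np.float64(-2.6)), (np.float64(294.8), 54, np.float64(0.2), np.float64(-4.8), np.float64(-4.7))]
[ 0.05 -0.03  1.51 -0.    1.66 -0.35]
finger r,ang 0.15524832230960295 107.58361208007778
```

View pics/wrist6.png

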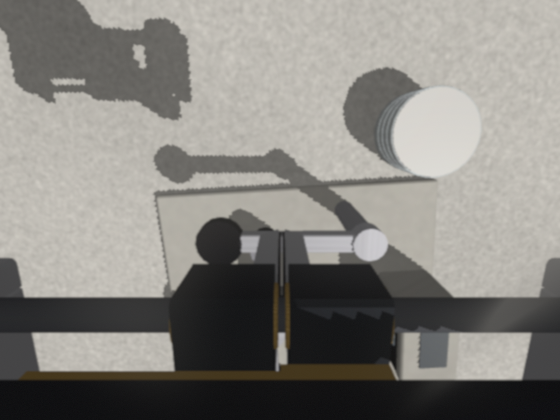

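```bash
python3 - <<'E'
from h import *
R=AX+.095*np.array([np.cos(np.radians(RD)),np.sin(np.radians(RD))]);print("R",R)
for n in("wrist6","side6","scene6"):
    im,D,K,T=load(n);P=cloud(D,K,T);m=(P[...,2]>.080)&(P[...,2]<.1)&(np.hypot(P[...,0]-R[0],P[...,1]-R[1])<.028)
    print(n,m.sum(),P[m].mean(0),P[m].min(0),P[m].max(0))
    m=(abs(P[...,2]-.125)<.007)&(P[...,0]>.42)&(P[...,0]<.6)&(P[...,1]>0)&(P[...,1]<.11)
    q=P[m][:,:2];print("shade px",m.sum(),cv2.minAreaRect(q.astype(np.float32)))
a=cv2.imread("pics/side6.png")[110:260,250:440];cv2.imwrite("pics/side6z.png",cv2.resize(a,None,fx=4,fy=4,interpolation=2))
E
```

```text
R [ 0.62331262 -0.02570578]<stdin>:5: RuntimeWarning: Mean of empty slice.
  ret = um.true_divide(
Traceback (most recent call last):
ValueError: zero-size array to reduction operation minimum which has no identity
```

```bash
python3 -m crank '[[0.04,0,0,0],[0,0,0.09,0],[0,0,0.1,0],[0,0,0.1,0],[0,0,0.1,0],[0,0,0.07,0],[0,0,0,0],[0,0,0,0],[0,0,0,0],[0,0,0,0]]'
python3 look.py 7 side scene
python3 - <<'E'
from h import *
R=AX+.095*np.array([np.cos(np.radians(RD)),np.sin(np.radians(RD))])
for n in("side6","scene6","side7"):
    im,D,K,T=load(n);P=cloud(D,K,T);m=(P[...,2]>.074)&(P[...,2]<.1)&(np.hypot(P[...,0]-R[0],P[...,1]-R[1])<.028)
    print(n,m.sum(),proj([*R,.09],K,T),P[m].mean(0) if m.any() else '')
a=cv2.imread("pics/side7.png")[110:260,250:440];cv2.imwrite("pics/side7z.png",cv2.resize(a,None,fx=4,fy=4,interpolation=2))
a=cv2.imread("pics/scene7.png")[150:290,90:310];cv2.imwrite("pics/scene7z.png",cv2.resize(a,None,fx=3.6,fy=3.6,interpolation=2))
E
```

```text
time: 12.05
tool_pos: [0.4885, 0.0879, 0.1123]
ee_rot: [3.14, 0.001, 1.967]
wrist_force: [-0.3, -0.6, 0.0]
width: 0.0003
side7 []
scene7 [(np.float64(25.3), 106, np.float64(-4.8), np.float64(-0.9), np.float64(-6.1)), (np.float64(115.3), 152, np.float64(1.0), np.float64(-3.8), np.float64(-4.5)), (np.float64(205.3), 95, np.float64(-2.6), np.float64(6.9), np.float64(5.7)), (np.float64(295.3), 166, np.float64(-0.5), np.float64(3.6), np.float64(4.8))]
[ 0.06  0.01  1.65 -0.    1.48 -0.33]
finger r,ang 0.16315947614586598 107.74902893620308
side6 81 (np.float64(320.86387103226457), np.float64(175.33376976964198)) [ 0.61982576 -0.02548201  0.08617374]
scene6 126 (np.float64(218.0819488200654), np.float64(215.74844085896942)) [ 0.62838378 -0.02838206  0.08590408]
side7 7 (np.float64(320.86387103226457), np.float64(175.33376976964198)) [ 0.61479939 -0.0313425   0.08605556]
```

View pics/side7z.png

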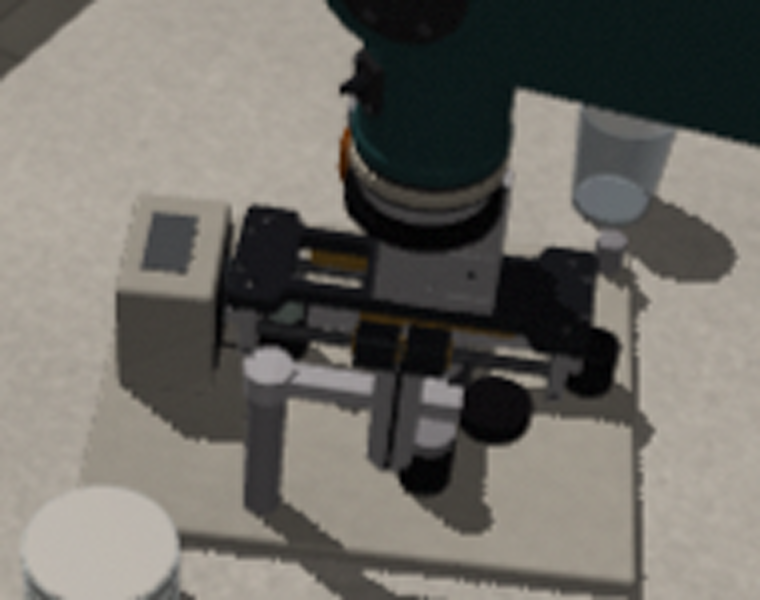

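View pics/scene7z.png

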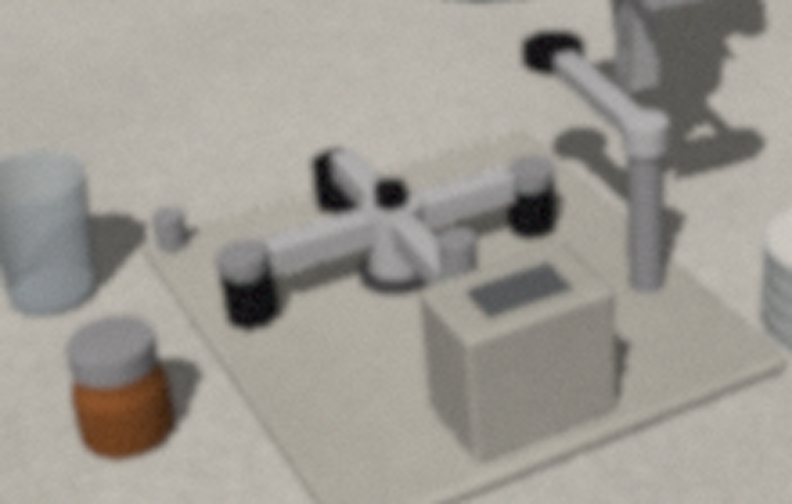

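```bash
python3 -m crank '[[-0.04,0,0,0],[-0.035,0,0,0],[-0.039,-0.008,0,-0.0667],[-0.039,-0.008,0,-0.0667],[-0.039,-0.008,0,-0.0667],[-0.039,-0.008,0,-0.0667],[-0.039,-0.008,0,-0.0667],[-0.039,-0.008,0,-0.0667],[-0.039,-0.008,0,-0.0667],[0,0,0,0]]'
cat >> h.py <<'E'
PV=np.array([.5685,.0865])
def shade(n):
    im,D,K,T=load(n);P=cloud(D,K,T);q=P[...,:2]-PV;r=np.hypot(q[...,0],q[...,1])
    m=(abs(P[...,2]-.124)<.007)&(r>.03)&(r<.15)&(P[...,0]<.68)
    a=np.degrees(np.arctan2(q[m][:,1],q[m][:,0]));print(n,"shade n",m.sum(),"med ang",np.median(a),"joint",np.radians(-63.9-np.median(a)))
E
cat > sh.py <<'E'
import sys
from look import *
for n in sys.argv[2:]: shade(n+t)
q=o["tool_pos"][:2]-PV;print("finger from pivot",np.hypot(*q),np.degrees(np.arctan2(q[1],q[0])), o["wrist_force"])
E
python3 sh.py 8 side scene wrist
```

```text
time: 13.4
tool_pos: [0.5206, 0.0257, 0.1114]
ee_rot: [-3.141, -0.0, 2.698]
wrist_force: [-0.6, 0.3, -0.1]
width: 0.0003
side8 [(np.float64(26.0), 49, np.float64(16.4), np.float64(-12.9), np.float64(3.1)), (np.float64(116.0), 108, np.float64(-0.6), np.float64(2.3), np.float64(1.8)), (np.float64(206.0), 121, np.float64(0.1), np.float64(-2.2), np.float64(-3.4))]
scene8 [(np.float64(25.4), 106, np.float64(-4.5), np.float64(-1.3), np.float64(-5.9)), (np.float64(115.4), 150, np.float64(0.5), np.float64(-3.5), np.float64(-4.8)), (np.float64(205.4), 94, np.float64(-3.5), np.float64(7.5), np.float64(5.7)), (np.float64(295.4), 171, np.float64(0.6), np.float64(2.9), np.float64(5.3))]
wrist8 [(np.float64(115.5), 985, np.float64(-0.6), np.float64(1.3), np.float64(0.7)), (np.float64(205.5), 1641, np.float64(-0.6), np.float64(0.1), np.float64(-0.9)), (np.float64(295.5), 685, np.float64(-5.8), np.float64(5.8), np.float64(0.0))]
[-0.06  0.07  1.6   0.    1.48 -1.19]
finger r,ang 0.09550607088434158 100.76572834540427
side8 shade n 334 med ang -120.31928976468194 joint 0.9847023680304366
scene8 shade n 485 med ang -110.43053734946278 joint 0.8121110794703209
wrist8 shade n 1758 med ang -121.69116379908968 joint 1.0086460868534697
finger from pivot 0.07718659103091506 -128.7757372833229 [ 0.01589117  0.58880094 -0.77105647]
```

View pics/scene8.png

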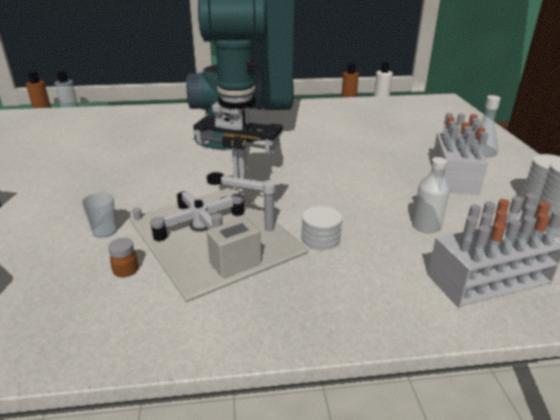

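View pics/wrist8.png

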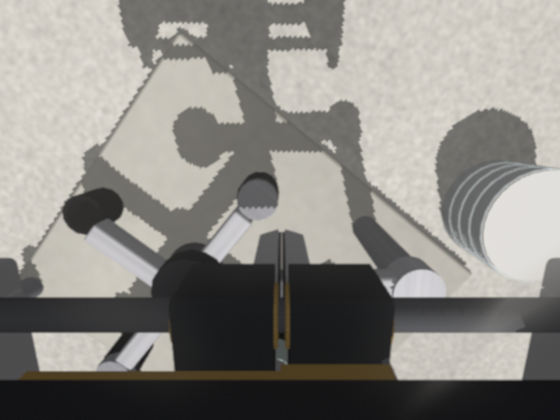

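```bash
python3 -m crank '[[-0.039,-0.007,0,-0.0667],[-0.039,-0.007,0,-0.0667],[-0.039,-0.007,0,-0.0667],[-0.039,-0.007,0,-0.0667],[-0.039,-0.007,0,-0.0667],[-0.039,-0.007,0,-0.0667],[-0.039,-0.007,0,-0.0667],[0,0,0,0],[0,0,0,0],[0,0,0,0]]'
python3 sh.py 9 side scene wrist
```

```text
time: 14.8
tool_pos: [0.5718, 0.0103, 0.1116]
ee_rot: [3.142, 0.0, -2.85]
wrist_force: [0.2, -0.2, 0.5]
width: 0.0006
side9 [(np.float64(25.3), 69, np.float64(5.2), np.float64(-1.9), np.float64(2.6)), (np.float64(115.3), 109, np.float64(0.4), np.float64(2.1), np.float64(2.3)), (np.float64(205.3), 136, np.float64(-0.2), np.float64(-1.5), np.float64(-3.6)), (np.float64(295.3), 86, np.float64(0.1), np.float64(-2.3), np.float64(-2.4))]
scene9 [(np.float64(26.0), 103, np.float64(-6.2), np.float64(-0.1), np.float64(-6.3)), (np.float64(116.0), 45, np.float64(0.5), np.float64(-7.8), np.float64(-7.3)), (np.float64(206.0), 90, np.float64(-4.3), np.float64(7.5), np.float64(4.5)), (np.float64(296.0), 173, np.float64(-0.3), np.float64(2.9), np.float64(4.2))]
wrist9 [(np.float64(25.5), 1683, np.float64(0.0), np.float64(-0.7), np.float64(-0.6)), (np.float64(115.5), 1868, np.float64(-0.1), np.float64(0.6), np.float64(0.6)), (np.float64(205.5), 2288, np.float64(-0.1), np.float64(0.6), np.float64(0.4)), (np.float64(295.5), 1764, np.float64(-0.0), np.float64(-0.6), np.float64(-0.7))]
[-0.08  0.18  1.47  0.    1.49 -1.94]
finger r,ang 0.08476911171143209 66.41166761506506
side9 shade n 135 med ang -80.57841936185585 joint 0.29109333189275616
scene9 shade n 565 med ang -69.65434096756336 joint 0.10043219616637683
wrist9 shade n 1870 med ang -79.9024864510452 joint 0.27929607707652127
finger from pivot 0.07639049446821614 -87.43295146745666 [-0.40080015  0.76011744  0.33097474]
```

View pics/side9.png

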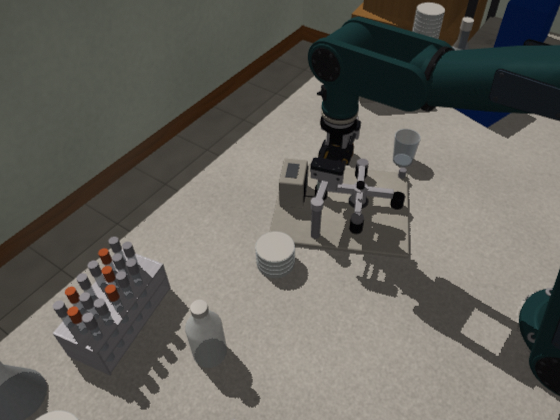

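View pics/wrist9.png

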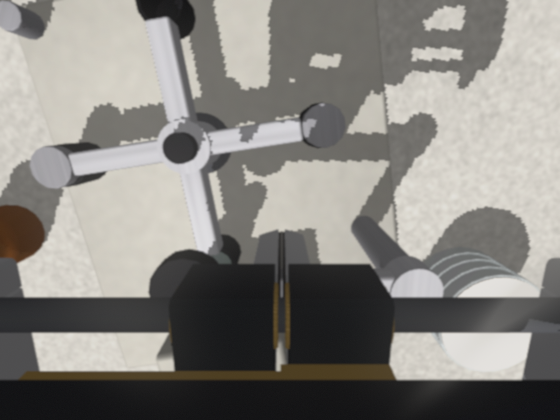

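```bash
python3 -m crank '[[-0.026,-0.005,0,-0.044],[-0.026,-0.005,0,-0.044],[-0.013,-0.002,0,-0.022],[-0.007,-0.001,0,-0.011],[0,0,0,0],[0,0,0,0],[0,0,0,0],[0,0,0,0],[0,0,0,0],[0,0,0,0]]'
python3 sh.py 10 wrist side
```

```text
time: 16.2
tool_pos: [0.5848, 0.0119, 0.1115]
ee_rot: [3.141, -0.004, -2.66]
wrist_force: [-5.4, -2.1, 1.7]
width: 0.0006
wrist10 [(np.float64(25.5), 1779, np.float64(0.0), np.float64(-0.9), np.float64(-0.8)), (np.float64(115.5), 1953, np.float64(-0.1), np.float64(0.5), np.float64(0.5)), (np.float64(205.5), 2043, np.float64(-0.6), np.float64(1.3), np.float64(0.7)), (np.float64(295.5), 1981, np.float64(-0.0), np.float64(-0.6), np.float64(-0.6))]
side10 [(np.float64(25.4), 112, np.float64(0.5), np.float64(0.7), np.float64(2.1)), (np.float64(115.4), 109, np.float64(0.2), np.float64(1.9), np.float64(2.0)), (np.float64(205.4), 130, np.float64(0.5), np.float64(-1.9), np.float64(-2.3)), (np.float64(295.4), 88, np.float64(0.4), np.float64(-2.7), np.float64(-2.5))]
[-0.08  0.21  1.44 -0.    1.5  -2.13]
finger r,ang 0.09214531485308931 59.492288235556146
wrist10 shade n 2183 med ang -70.38454174803023 joint 0.11317660398615606
side10 shade n 129 med ang -70.59610613209088 joint 0.11686909906796823
finger from pivot 0.07636625022578221 -77.69260016501998 [-4.39382984 -2.24118705  2.25152786]
```

```bash
python3 -m crank '[[-0.008,0,0,0],[0,0,0,0],[0,0,0,0],[0.04,0,0,0],[0.07,0,0,0],[0.05,0,0,0],[0,0,-0.15,0],[0,0,-0.2,0],[0,0,-0.2,0],[0,0,-0.1,0]]'
python3 -m crank '[[0.2,0,0,0],[0.2,0,0,0],[0.2,0,0,0],[0,0,0,0.1],[0,0,0,0.1],[0,0,0,0.1],[0,0,0,0.1],[0,0,0,0.1],[0,0,0,0.1],[0,0,0,0]]'
python3 sh.py 11 wrist side scene
python3 - <<'E'
from h import *
a=cv2.imread("pics/side11.png")[110:260,250:440];cv2.imwrite("pics/side11z.png",cv2.resize(a,None,fx=4,fy=4,interpolation=2))
R=AX+.095*np.array([np.cos(np.radians(RD)),np.sin(np.radians(RD))])
for n in("side11","scene11","wrist11"):
    im,D,K,T=load(n);P=cloud(D,K,T)
    m=(im.max(-1)<60)&(abs(P[...,2]-.125)<.007)&(np.hypot(P[...,0]-R[0],P[...,1]-R[1])<.04)
    print(n,m.sum(),P[m].mean(0) if m.any() else '',R)
E
```

```text
time: 17.55
tool_pos: [0.56, -0.0015, 0.2447]
ee_rot: [-3.139, 0.004, -2.659]
wrist_force: [0.2, 0.5, 0.0]
width: 0.0005
time: 18.8
tool_pos: [0.4529, -0.057, 0.2416]
ee_rot: [3.141, 0.001, 2.683]
wrist_force: [-0.3, 0.0, -0.0]
width: 0.0007
wrist11 [(np.float64(116.7), 661, np.float64(-1.0), np.float64(1.3), np.float64(0.5)), (np.float64(206.7), 277, np.float64(9.9), np.float64(-12.4), np.float64(-2.2))]
side11 [(np.float64(25.7), 133, np.float64(0.2), np.float64(1.3), np.float64(2.3)), (np.float64(115.7), 106, np.float64(-0.5), np.float64(2.3), np.float64(1.9)), (np.float64(205.7), 133, np.float64(-0.5), np.float64(-1.3), np.float64(-2.6)), (np.float64(295.7), 84, np.float64(0.1), np.float64(-2.7), np.float64(-2.6))]
scene11 [(np.float64(26.9), 105, np.float64(-6.1), np.float64(-1.2), np.float64(-7.2)), (np.float64(206.9), 95, np.float64(-4.5), np.float64(6.9), np.float64(3.7)), (np.float64(296.9), 169, np.float64(-1.1), np.float64(2.8), np.float64(3.3))]
[-0.25 -0.13  1.53  0.    1.74 -1.36]
finger r,ang 0.08561335908378774 172.9691375325644
wrist11 shade n 951 med ang -68.34739145704161 joint 0.07762162405044407
side11 shade n 338 med ang -65.80807730416495 joint 0.033302231340255777
scene11 shade n 536 med ang -60.54112076462238 joint -0.05862350183420909
finger from pivot 0.1842047281191253 -128.81843859902224 [ 0.26961952 -0.60925118  0.10186136]
side11 161 [ 0.62062477 -0.02650432  0.12505335] [ 0.62331262 -0.02570578]
scene11 189 [ 0.63211013 -0.02813378  0.12578254] [ 0.62331262 -0.02570578]
wrist11 47 [ 0.63344112 -0.01522747  0.12577278] [ 0.62331262 -0.02570578]
```

View pics/side11z.png

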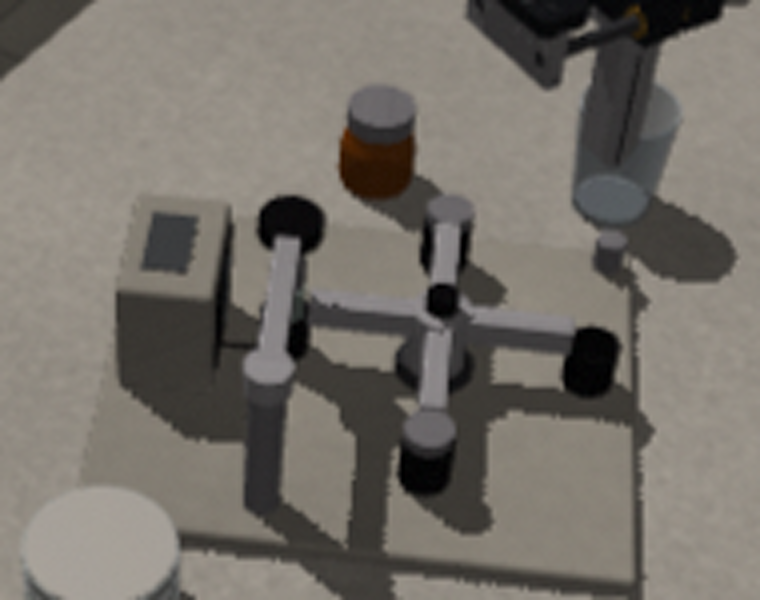

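View pics/wrist11.png

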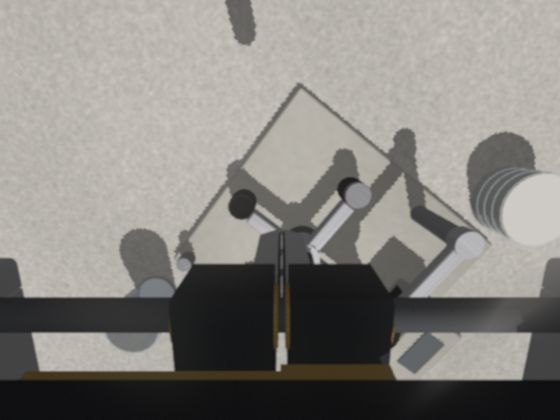

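View pics/scene11.png

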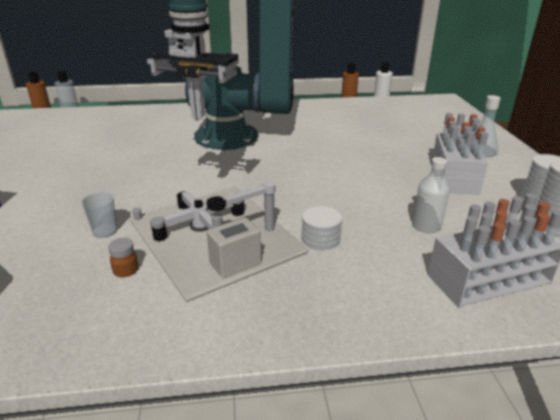

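```bash
python3 -m crank '[[0,0,0,0.118],[0,0,0,0.118],[0,0,0,0.118],[0,0,0,0.118],[0,0,0,0.118],[0,0,0,0.118],[0.03,0.18,0,0],[0,0.18,0,0],[0,0.18,0,0],[0,0,0,0]]'
python3 sh.py 12 wrist
python3 - <<'E'
from h import *
im,D,K,T=load("wrist12");P=cloud(D,K,T)
m=(abs(P[...,2]-.123)<.009)&(P[...,0]>.54)&(P[...,0]<.67)&(P[...,1]<.115)&(P[...,1]>-.06)
print(m.sum(),P[m].min(0),P[m].max(0));q=P[m][:,:2].astype(np.float32)
d=cv2.fitLine(q,cv2.DIST_HUBER,0,.01,.01).ravel();print(d,np.degrees(np.arctan2(d[1],d[0])))
k=m&(im.max(-1)<70);print("disc",k.sum(),P[k].mean(0));c=(P[k].min(0)+P[k].max(0))/2;print(c)
E
```

```text
time: 20.2
tool_pos: [0.5623, -0.0511, 0.2399]
ee_rot: [-3.139, -0.001, 1.571]
wrist_force: [-0.1, -0.4, 0.2]
width: 0.0002
wrist12 [(np.float64(25.3), 703, np.float64(0.3), np.float64(-1.5), np.float64(-1.2)), (np.float64(115.3), 734, np.float64(-0.1), np.float64(-0.2), np.float64(-0.4)), (np.float64(205.3), 646, np.float64(-0.2), np.float64(1.7), np.float64(1.4)), (np.float64(295.3), 153, np.float64(19.1), np.float64(-8.5), np.float64(1.4))]
[-0.19  0.12  1.29 -0.    1.74 -0.19]
finger r,ang 0.028490295174865583 35.09891976564623
wrist12 shade n 3301 med ang -64.4879431540422 joint 0.010261543852596606
finger from pivot 0.13780608524027085 -92.99090336828613 [-0.76574876  0.02968302 -0.29329023]
4770 [ 0.55529903 -0.04750696  0.11413693] [0.64340759 0.09818937 0.12987052]
[ 0.4416121  -0.89720607  0.5976266   0.02481303] -63.793213
disc 1409 [ 0.62325016 -0.02684596  0.12557627]
[ 0.62370808 -0.02679476  0.12087951]
```

View pics/wrist12.png

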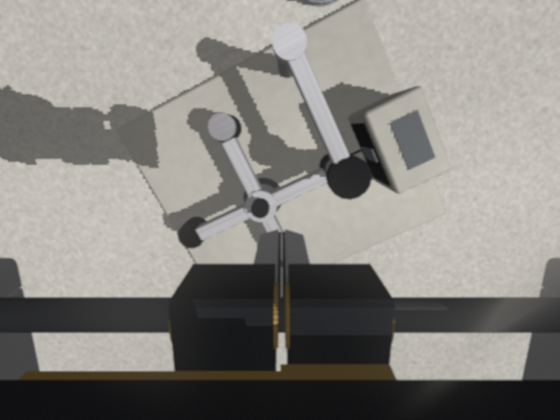

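The wrist picture shows the black end at (348,178) over the tall vial. Its measured centre, (0.6233, -0.0268), is about 1 mm from the reading spot. The shade bar lies at -63.8°, which is home, the carousel is at 25.4° against the target of 26.1°, and the robot is clear of everything, so I am handing in.

```bash
python3 -c "
from bench import robot
print(robot.close_job())"
```

```text
the job is handed in; nothing more can be done
None
```

The job is handed in at about 20 s of the 58 s allowed. The tall vial stands in front of the reader's window and the shade arm is home over it. The hand-in itself reported no verdict.

**What I did:** With the closed fingertips I pushed one short vial's arm (short_vial_b's, by its position) about 112° anticlockwise. I then pushed the shade bar from about 1.63 rad open until the force rose to about 5.4 N, which I took as the stop. I pushed another 1.6 mm, backed off and rose clear.

**Last checks:**
- **Carousel:** 25.3–25.5° in the clearest wrist views, against a target of 26.1°. That is about 1 mm at the vial. It did not shift while the shade was pushed.
- **Tall vial:** before the shade closed over it, two views put it 3 to 6 mm from the reading spot. These were rough, since only its visible faces could be measured.
- **Shade:** about 0.01 rad from home or less, with its black end measured about 1 mm from the reading spot.
- **Robot:** tool at 0.24 m height, with no contact force.
- **Other things:** the vials looked upright and the other objects unmoved in the pictures; I did not measure them again.

**Disagreements:** The scene camera, and one wrist view that was partly blocked, gave poorer figures. For the shade these ranged from -0.06 to 0.08 rad, with the last unblocked wrist view at 0.01 rad. The scene camera's carousel arm lines were also off by several millimetres.

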